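# Wind the classroom bell timer past its top mark and set it back to the clip

### The arm

A 6-joint arm with a two-finger parallel gripper is mounted at the origin on the work surface. World frame = base frame: x ahead of the robot, y to its left, z up, the work surface at z = 0. Lengths are in m, angles in rad, forces in N, time in s.
With the tool pointing down it reaches from about 0.35 to 0.775 m from the base axis. Payload 5.5 kg.
Tool frame: the origin (TCP) lies between the finger pads; the fingertips stand 17 mm ahead of it and the grasp point (between the pads) lies 2 mm behind it (env.finger_overhang is the distance from the TCP to the fingertips, in m); z points along the fingers, y is the direction in which the jaws open and shut (so a half turn about z gives the same grasp; the last joint's range is limited). The gripper opens to 85 mm and grips with 20 to 120 N. Pads are 22 mm wide; open, the fingers measure 114 mm over their backs; the gripper's body (76 mm by 85 mm) begins 54 mm behind the grasp point. The pads swing forward as they close: fully open they stand 13 mm farther back than shut.
Start: joints at [1.146, 0.313, 0.046, 1.304, 0, 1.431], TCP at [0.162, 0.552, 0.215] pointing down, gripper open.
Joint ranges: [-2.76, 2.76], [-0.86, 1.69], [-1.03, 1.26], [-2.2, 2.34], [-1.47, 1.5], [-3.14, 3.14]. Speed limits (rad/s): [2.57, 2.57, 3.14, 3.14, 3.14, 3.14].

### API

Orientations are given as a unit quaternion [w, x, y, z].
In Python, from workcell import env gives the robot as it stands. The module is installed in compiled form; this text tells all that it offers.
- The arm moves only by the tool arm_command, never from a script. Its argument "moves" is a list of rows, each a list of 5 numbers: the closure, from 0 (fully open) to 1 (shut), then the shift along the tool's x, y, z in mm, then the turn about the tool's z in rad. In form: [[fingers, dx, dy, dz, turn], ...]. A call has 1 to 12 rows; each row is the pose to reach, as a shift and turn from the pose commanded when the call began, along the tool's axes at that moment; what a row does not reach only later rows make up. A row lasts 1/10 s, in which the tool goes at most 50 mm and 8.59 degrees, less where a joint would pass 70% of its speed; a pose out of reach is approached as far as the arm can. A call with a gripper value outside its range is refused whole. The fingers move at their own pace and stop on an object; "squeeze" is the grip in N (left out, the last holds). Time passes only in rows, so rows that repeat a pose let the fingers close. It gives the time, the measured TCP pose, the force and the opening at its end, in the units of the state.
- env.get_state(): the state, without advancing time (a new reading comes with each control period).
- env.read_camera(name): name is "scene" or "side" or "wrist"; returns (picture, depth): 400x640x3 uint8, blue, green, red; 400x640 float32, m along the optical axis (not along the pixel's ray), 0 where there is no reading.
- env.get_calibration(name): a dict with "fx", "fy", "cx", "cy" (pixels), "pose" (4x4, takes a point from camera to world coordinates). Camera axes: x right, y down, z forward; pixel columns grow to the right and rows downward; lengths in m; the calibration is good to about 2 mm. A picture is of the moment at which its call begins: read the wrist's pose just before it. get_calibration takes no time and is no camera call; for the wrist camera it gives the pose at the moment of the call.
- env.hand_in(): hands the job in, once; it reports no verdict.
The state is a dict: "clock": time; "joint_pos": joint angles; "qvel": joint speeds; "tau": joint torques, N m; "tcp_pos": TCP position; "orientation": TCP orientation; "wrist_force": force on the tool from outside, world axes, zero at the start; "ft_torque": the same for the moment, N m; "finger_gap": finger opening in m.
Only numpy, scipy, OpenCV 4.12 (cv2) and the standard library are available. Lean on these libraries where they do the work, as an engineer would, in place of code of your own. Each camera call takes 0.05 s, during which the arm holds its last target. There are 200 camera calls.

### The job

Set the bell timer on the bench: press down on its knob so that the timer does not skate on its feet, never harder than about 25 newtons, and twist the pointer clockwise past the raised top mark to wind the bell. Then twist it back down until the pointer stands at the small clip on the rim, and let go. Leave the timer standing where and facing as it is, the clip where it is, and the things around it undisturbed.

Things in the scene. Friction and masses are not known exactly. Their poses are not given: they have to be found in the camera images.
- knob_grip (a point): The black wing knob on the bell timer: upright bar 52 mm long, 14 mm thick, 38 mm tall on a round skirt (radius 26 mm, 6 mm thick). Point on the turning axis, 14 mm below the wing's top, 24 mm above the skirt, 81 to 93 mm above the bench at the start. Its x axis lies along the wing, away from the pointer; grip across the 14 mm. Pressed, the knob sinks as told under timer.
- pointer_tip (a point): Tip of the pointer, a 4 mm thick black blade that sticks out of the knob's skirt along the wing and turns with it: 49 mm from the turning axis, 28 mm below the knob's grip point, a little above the dial's face.
- clip_mark (a point): The point on the dial's circle at the small brass clip (10 x 6 mm, 5 mm proud of the face, stiff on the rim), where the pointer tip must come to stand: 49 mm from the turning axis in plan, just inward of the clip. The clip can sit at different minutes.
- top_mark (a point): The point on the dial's circle at the raised steel bar on the rim (12 x 6 mm, 5 mm proud): the top mark, fixed, at a dial reading of 1.65 rad; 49 mm from the turning axis in plan.
- timer_dial (a joint): Reading of the pointer, rad: 0 at the front of the timer, growing clockwise seen from above; hard stop at 2.4. Turning takes about 0.26 N m either way and it stays where it is left. A black tick on the white face every 0.1 rad, longer each 0.5.
- timer_clip (a joint): Reading of the clip on the same scale, rad; stiff, it is not to be moved.
- timer_front (a point): Point on the side of the timer's round aluminium case (radius 60 mm, top face 46 mm above the bench), at the front, 25 mm above the bench; the timer's 38 mm wide steel bell stands on the opposite side, its far edge 94 mm from the axis and 27 mm tall.
- timer: The timer's case, loose on the pad on four rubber feet 45 mm from the axis, 0.4 to 0.6 kg; origin on the axis under the feet, x from front to bell, z up. Its knob slides down its shaft almost freely (2 to 3 N) for 2 to 9 mm, a play that cannot be seen, then bears on a stiff spring, 15 N per mm. Pressed too little, the feet skate before the dial turns; a press of 12 to 20 N holds them.
- cup_center (a point): Bystander: an empty white paper cup, 76 mm wide at the rim, 85 mm tall; this is its centre.
- carton_center (a point): Bystander: a cardboard carton, 70 x 100 x 45 mm; this is its centre.
- tape_center (a point): Bystander: a roll of tape lying flat, 80 mm across, 20 mm tall; this is its centre.
- bench_pad: The flat grey pad fixed to the bench that the timer stands on, 180 x 150 mm, 5 mm thick; origin at the centre of its underside, on the bench top (z = 0).
Mind the look-alikes: they are no part of the job. Leave any orange or red look-alike of the timer alone.

How it is judged:
By the outcome, as a careful person would: the job done as asked, in the order asked, and still so for the second after the job is handed in, with the robot touching nothing.
It also fails if it takes over 54 s, if anything falls off the work surface, if the arm or the gripper's body presses on something with over 40 N, if the wrist force passes 120 N, or if a joint passes its speed limit or range.

## Working session

There is one attempt and no reset: what is moved stays moved. The work goes in short steps, Python scripts to look and compute and a tool call to move; the robot and the scene stay as the last step left them, time stands still between calls to the robot, and variables do not carry over. Pictures are saved under pics/ and viewed, about 8 in all and at most 12, crops included, and the job is handed in when it is done.

Besides the shell and the picture viewer there is one more tool, called after ">>>" by a JSON object that holds its "fn" and its "kwargs". arm_command: Moves the arm, as the interface text tells. Its arguments: {"type":"object","properties":{"moves":{"type":"array","items":{"type":"array","items":{"type":"number"}}},"squeeze":{"type":"number"}},"required":["moves"]}

```bash
mkdir -p pics; cat > h.py <<'E'
import numpy as np, cv2
from workcell import env
def snap(n,f):
    c=env.get_calibration(n); p,d=env.read_camera(n); cv2.imwrite('pics/'+f+'.png',p); np.savez('pics/'+f+'.npz',p=p,d=d,pose=c['pose'],k=[c['fx'],c['fy'],c['cx'],c['cy']]); return p,d,c
def load(f): return np.load('pics/'+f+'.npz')
def plane(f,u,v,z):
    z0=load(f); fx,fy,cx,cy=z0['k']; T=z0['pose']
    r=T[:3,:3]@np.array([(u-cx)/fx,(v-cy)/fy,1]); o=T[:3,3]
    return o+r*(z-o[2])/r[2]
def proj(f,P):
    z0=load(f); fx,fy,cx,cy=z0['k']; T=z0['pose']; q=T[:3,:3].T@(np.array(P)-T[:3,3]); return fx*q[0]/q[2]+cx, fy*q[1]/q[2]+cy
E
python3 - <<'E'
from h import *
for n in ['scene','side','wrist']:
    p,d,c=snap(n,n+'0'); print(n,np.round(c['pose'],3).tolist(),c['fx'])
print(env.get_state())
cv2.imwrite('pics/a.png',cv2.resize(np.vstack([cv2.imread('pics/%s0.png'%n) for n in['scene','side']]),(480*1,600)))
E
```

```text
scene [[0.817, 0.369, -0.443, 0.982], [0.577, -0.531, 0.621, -0.612], [-0.006, -0.763, -0.646, 0.762], [0.0, 0.0, 0.0, 1.0]] 365.4572729403734
side [[0.998, -0.039, 0.04, 0.458], [-0.055, -0.605, 0.794, -0.74], [-0.007, -0.795, -0.606, 0.687], [0.0, 0.0, 0.0, 1.0]] 366.37847870026934
wrist [[0.282, 0.916, 0.286, 0.09], [0.959, -0.268, -0.086, 0.573], [-0.002, 0.298, -0.954, 0.373], [0.0, 0.0, 0.0, 1.0]] 297.36905059478283
{'clock': 0.15, 'joint_pos': array([ 1.14638233e+00,  3.13801179e-01,  4.52498072e-02,  1.30362331e+00,
       -1.58987891e-05,  1.43122710e+00]), 'qvel': array([ 0.00109554, -0.0015909 ,  0.00393707,  0.00143625, -0.00049241,
       -0.0001226 ]), 'tau': array([ 2.02568488e-03, -4.81065130e+01,  2.98815697e+01,  1.39436914e-02,
       -1.12732566e-04, -7.79838615e-06]), 'tcp_pos': array([0.16140623, 0.55145345, 0.21433298]), 'orientation': array([-1.84141628e-04,  1.41941348e-01,  9.89874830e-01, -6.64169946e-04]), 'wrist_force': array([-0.00723755,  0.30990486,  0.01191458]), 'ft_torque': array([0.02495029, 0.04225879, 0.01598379]), 'finger_gap': 0.0854212582087885}
```

View pics/scene0.png

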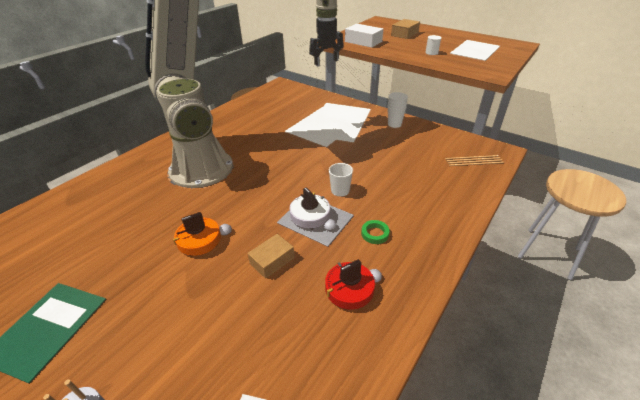

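View pics/wrist0.png

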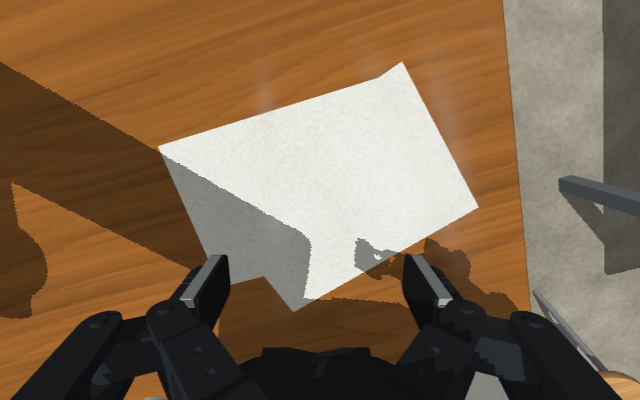

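Three timers show in the scene view: orange (198,236), red (350,285), and aluminium/white on the grey pad (310,211). The last is the one described; the orange and red ones are look-alikes. I'll confirm it with an enlarged crop.

```bash
python3 - <<'E'
from h import *
print(plane('scene0',310,205,.051),[plane('scene0',*q,.0) .round(3) for q in[(341,190),(272,262),(376,235)]])
c=plane('scene0',310,205,.051);u,v=map(int,proj('side0',c));print(u,v)
a=cv2.resize(cv2.imread('pics/scene0.png')[170:250,260:400],None,fx=5,fy=3.7,interpolation=2)
b=cv2.resize(cv2.imread('pics/side0.png')[v-40:v+40,u-70:u+70],None,fx=5,fy=3.7,interpolation=2)
cv2.imwrite('pics/b.png',np.vstack([a,b]))
E
```

```text
[0.47652426 0.01665079 0.051     ] [array([0.479, 0.18 , 0.   ]), array([ 0.496, -0.18 ,  0.   ]), array([0.675, 0.066, 0.   ])]
310 220
```

View pics/b.png

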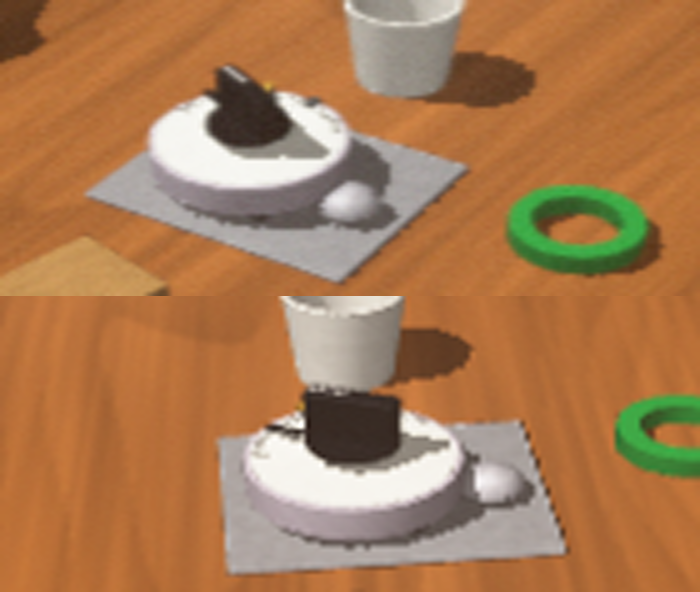

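The crop confirms it: white dial, grey case, grey pad, black knob with the pointer to the left, bell at lower right, yellow clip behind the knob. Next I move above it and look from near.

>>> {"fn": "arm_command", "kwargs": {"moves": [[0,-35,-33,0,0],[0,-70,-66,0,0],[0,-105,-99,0,0],[0,-140,-132,0,0],[0,-175,-165,0,0],[0,-210,-198,0,0],[0,-245,-231,0,0],[0,-280,-264,0,0],[0,-315,-297,0,0],[0,-350,-330,0,0],[0,-385,-363,0,0],[0,-420,-396,0,0]]}}

```text
clock: 1.35
tcp_pos: [0.4539, 0.0519, 0.215]
orientation: [0.0, 0.142, 0.99, 0.0]
wrist_force: [0.0, 0.8, 0.3]
finger_gap: 0.0852
```

>>> {"fn": "arm_command", "kwargs": {"moves": [[0,-20,-20,0,0],[0,-33,-29,0,0],[0,-33,-29,0,0],[0,-33,-29,0,0]]}}

```text
clock: 1.75
tcp_pos: [0.4763, 0.0173, 0.2147]
orientation: [-0.001, 0.142, 0.99, 0.0]
wrist_force: [-0.2, -0.5, 0.1]
finger_gap: 0.0855
```

```bash
python3 - <<'E'
from h import *
p,d,c=snap('wrist','w1'); s=env.get_state(); print(s['clock'],s['tcp_pos'],s['orientation'],s['joint_pos'],s['wrist_force'])
print(proj('w1',[.477,.017,.051]))
E
```

```text
1.8 [0.47613581 0.01774241 0.21480776] [-5.58236996e-04  1.41396099e-01  9.89952916e-01  2.34648403e-04] [-1.31779541e-01  1.23675961e-01 -1.96064757e-01  1.25216729e+00
  4.80540132e-04  1.51963326e-01] [ 0.07600949  1.34723663 -0.16717257]
(np.float64(315.54298973083496), np.float64(180.01337729230866))
```

View pics/w1.png

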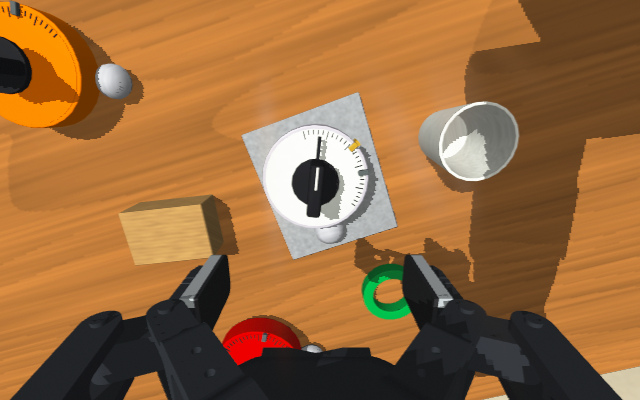

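Wrist view: dial around (316,176), bell (331,232), clip at (354,145), steel mark (363,172), pointer tip up near (319,137). The look-alikes stay aside. Now I measure by masks and rays.

```bash
python3 - <<'E'
from h import *
z=load('w1');p,d,k,T=z['p'],z['d'],z['k'],z['pose']
v,u=np.mgrid[:400,:640]
W=(np.stack([(u-k[2])/k[0]*d,(v-k[3])/k[1]*d,d],-1))@T[:3,:3].T+T[:3,3]
hsv=cv2.cvtColor(p,cv2.COLOR_BGR2HSV)
roi=np.zeros(d.shape,bool);roi[100:245,245:385]=1
white=roi&(hsv[...,2]>200)&(hsv[...,1]<25)&(W[...,2]>.03)&(W[...,2]<.065)
zf=np.median(W[white][:,2]);print('face z',zf)
def pl(us,vs,h): return np.array([plane('w1',a,b,h) for a,b in zip(us,vs)])[:,:2]
# dial circle from outer contour hull of non-pad/elevated region
m=(roi&(W[...,2]>.038)&(W[...,2]<.056)).astype(np.uint8)
hull=cv2.convexHull(cv2.findContours(white.astype(np.uint8),0,1)[0].__getitem__(0) if 0 else np.argwhere(white)[:,::-1].astype(np.int32))[:,0]
P=pl(hull[:,0],hull[:,1],zf);c,r=cv2.minEnclosingCircle((P*1000).astype(np.float32));print('dial',c,r)
A=np.c_[2*P,np.ones(len(P))];s=np.linalg.lstsq(A,(P**2).sum(1),rcond=None)[0];print('lsq',s[:2],np.sqrt(s[2]+s[:2]@s[:2]))
dk=roi&(hsv[...,2]<70)
topm=dk&(W[...,2]>zf+.035)
print('knob top z',np.percentile(W[...,2][roi],[99,99.8]))
q=W[roi&(W[...,2]>.088)][:,:2];print('wingtop n',len(q),cv2.minAreaRect((q*1000).astype(np.float32)))
cl=roi&(hsv[...,0]>15)&(hsv[...,0]<32)&(hsv[...,1]>110)&(hsv[...,2]>130)&(W[...,2]>.035)
print('clip px',cl.sum(),u[cl].mean(),v[cl].mean(), plane('w1',u[cl].mean(),v[cl].mean(),zf+.004))
b=roi&(W[...,2]<.04)&(W[...,2]>.012);print('bell',W[b].mean(0) if b.any() else 0,W[b&(v>222)].mean(0))
cv2.imwrite('pics/c.png',cv2.resize(p[110:250,245:395],None,fx=5,fy=4.2,interpolation=2)) 
E
```

```text
face z 0.04672114484578088
dial (484.26739501953125, 15.451603889465332) 66.75367736816406
lsq [0.48064125 0.01536623] 0.06126220542893765
knob top z [0.10242452 0.37393787]
wingtop n 862 ((453.76104736328125, 25.244321823120117), (13.945819854736328, 101.06338500976562), 68.37388610839844)
clip px 68 353.95588235294116 145.30882352941177 [0.45203067 0.06738334 0.05072114]
bell [0.54033853 0.01516042 0.02849649] [0.55293529 0.01300917 0.02837281]
```

View pics/c.png

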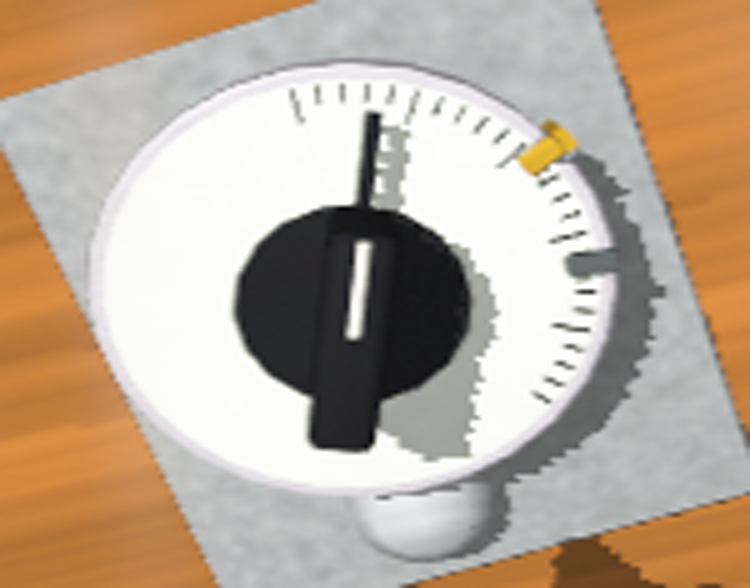

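The crop shows the pointer near the 0.3 tick, the clip just past 1.0, the steel mark near 1.65, and the bell at the bottom. I'll refine the axis and angles from the ticks.

```bash
cat > m.py <<'E'
from h import *
from scipy.optimize import least_squares
def pl(f,us,vs,h): return np.array([plane(f,a,b,h) for a,b in zip(us,vs)])[:,:2]
E
python3 - <<'E'
from m import *
f='w1';zf=.0467
cr=lambda x,y:(245+np.array(x)/5,110+np.array(y)/4.2)
# tick mid points hand-picked from crop: reading,x,y
t=np.array([[0,297,105],[.1,318,95],[.2,342,93],[.4,390,97],[.5,412,107],[.6,438,107],[.7,460,113],[.8,483,124],[1.5,562,238],[1.8,583,304],[2.0,572,327],[2.4,541,396]])
P=pl(f,*cr(t[:,1],t[:,2]),zf)
# dial top edge: white mask edges, away from bell
z=load(f);p=z['p'];hsv=cv2.cvtColor(p,cv2.COLOR_BGR2HSV)
w=((hsv[...,2]>235)&(hsv[...,1]<20)).astype(np.uint8);w[:,:245]=0;w[:,385:]=0;w[:105]=0;w[232:]=0
w=cv2.morphologyEx(w,cv2.MORPH_OPEN,np.ones((3,3)))
c=max(cv2.findContours(w,0,1)[0],key=cv2.contourArea)[:,0]
e=pl(f,c[:,0],c[:,1],zf)
def res(x): 
    a=np.pi+x[2]-t[:,0]; return np.r_[((P-x[:2])@np.array([1,0])-x[3]*np.cos(a)),(P[:,1]-x[1]-x[3]*np.sin(a))]
s=least_squares(res,[.479,.016,0,.053],loss='soft_l1',f_scale=.001).x;print('ticks',s,np.abs(res(s)).max())
rr=lambda x:np.hypot(*(e-x[:2]).T)-x[2]
s2=least_squares(rr,[.479,.016,.06],loss='cauchy',f_scale=.0007).x;print('edge',s2)
rd=lambda q,c:(np.pi+s[2]-np.arctan2(q[1]-c[1],q[0]-c[0]))%(2*np.pi)
for n,x,y,h in [('ptr',371,113,.053),('ptr base',364,200,.053),('clip in',533,163,zf+.005),('clip out',568,130,zf+.005),('top in',572,264,zf+.005),('top out',612,259,zf+.005),('bell',425,520,.02),('wing top far',312,445,.1024),('wing top far r',376,445,.1024),('wing near l',332,215,.1024),('wing near r',398,215,.1024),('mark a',364,242,.1024),('mark b',354,338,.1024)]:
    q=pl(f,*[[i] for i in cr(x,y)],h)[0];print(n,q.round(4),[(round(rd(q,c),3),round(np.hypot(*(q-c[:2])),4)) for c in (s,s2)])
# skirt: dark blob, wing top by depth
d,k,T=z['d'],z['k'],z['pose'];v,u=np.mgrid[:400,:640]
W=(np.stack([(u-k[2])/k[0]*d,(v-k[3])/k[1]*d,d],-1))@T[:3,:3].T+T[:3,3]
m=(W[...,2]>.092)&(W[...,2]<.115)&(u>290)&(u<345)&(v>140)&(v<225);q=W[m]
print('wing',len(q),np.median(q[:,2]),cv2.minAreaRect((q[:,:2]*1000).astype(np.float32)))
E
```

```text
ticks [ 0.47743643  0.01631732 -0.053684    0.05194073] 0.0033220625523081113
edge [0.47685933 0.01442509 0.05449829]
ptr [0.4328 0.034 ] [(np.float64(0.324), np.float64(0.048)), (np.float64(0.365), np.float64(0.0482))]
ptr base [0.4535 0.0265] [(np.float64(0.347), np.float64(0.026)), (np.float64(0.421), np.float64(0.0263))]
clip in [0.4548 0.064 ] [(np.float64(1.073), np.float64(0.0527)), (np.float64(1.098), np.float64(0.0542))]
clip out [0.4488 0.0732] [(np.float64(1.051), np.float64(0.0637)), (np.float64(1.072), np.float64(0.0651))]
top in [0.4827 0.0657] [(np.float64(1.624), np.float64(0.0497)), (np.float64(1.631), np.float64(0.0516))]
top out [0.4839 0.0745] [(np.float64(1.628), np.float64(0.0585)), (np.float64(1.634), np.float64(0.0604))]
bell [0.5574 0.0128] [(np.float64(3.132), np.float64(0.0801)), (np.float64(3.108), np.float64(0.0806))]
wing top far [0.4975 0.0027] [(np.float64(3.682), np.float64(0.0243)), (np.float64(3.602), np.float64(0.0238))]
wing top far r [0.5011 0.0147] [(np.float64(3.158), np.float64(0.0237)), (np.float64(3.078), np.float64(0.0242))]
wing near l [0.4474 0.0217] [(np.float64(0.125), np.float64(0.0305)), (np.float64(0.19), np.float64(0.0303))]
wing near r [0.4508 0.0334] [(np.float64(0.517), np.float64(0.0316)), (np.float64(0.576), np.float64(0.0322))]
mark a [0.4548 0.0257] [(np.float64(0.34), np.float64(0.0245)), (np.float64(0.42), np.float64(0.0248))]
mark b [0.4753 0.0178] [(np.float64(0.542), np.float64(0.0026)), (np.float64(1.075), np.float64(0.0037))]
wing 772 0.10159275672395013 ((476.735595703125, 16.135942459106445), (13.945819854736328, 51.634979248046875), 68.37388610839844)
```

The wing rectangle is centred at (0.4767, 0.0161) with its top at z≈0.102, heading 158.4° (reading 0.32). The clip is at ≈1.06 and the top mark reads 1.63, which agrees with the stated 1.65. I'll align and descend partway.

>>> {"fn": "arm_command", "kwargs": {"moves": [[0,0,0,25,0.04],[0,-1,-1,50,0.094],[0,-1,-1.4,75,0.094],[0,-1,-1.4,90,0.094],[0,-1,-1.4,90,0.094],[0,-1,-1.4,90,0.094]]}}

```text
clock: 2.4
tcp_pos: [0.4771, 0.0162, 0.1255]
orientation: [-0.0, 0.187, 0.982, 0.0]
wrist_force: [0.5, 0.4, -0.0]
finger_gap: 0.0852
```

```bash
cat > st.py <<'E'
from h import *
s=env.get_state();q=s['orientation'];h=np.degrees(np.arctan2(2*q[1]*q[2],q[1]**2-q[2]**2))
t=np.radians(h);x=np.array([np.cos(t),np.sin(t)]);y=np.array([x[1],-x[0]])
e=np.array([.4767,.0161])-s['tcp_pos'][:2]
print(s['clock'],s['tcp_pos'].round(4),'head',h.round(2),'err tool mm',(e@x*1e3).round(2),(e@y*1e3).round(2),'F',s['wrist_force'].round(2),'M',s['ft_torque'].round(3),'gap',s['finger_gap'],'j6',s['joint_pos'][5])
E
python3 - <<'E'
from m import *
exec(open('st.py').read())
p,d,c=snap('wrist','w2');print(proj('w2',[.4767,.0161,.1016]))
k,T=load('w2')['k'],load('w2')['pose'];v,u=np.mgrid[:400,:640]
W=(np.stack([(u-k[2])/k[0]*d,(v-k[3])/k[1]*d,d],-1))@T[:3,:3].T+T[:3,3]
m=(W[...,2]>.095)&(W[...,2]<.11)&(np.hypot(W[...,0]-.4767,W[...,1]-.0161)<.032);q=W[m]
print('wing',len(q),np.median(q[:,2]),cv2.minAreaRect((q[:,:2]*1000).astype(np.float32)))
E
```

```text
2.4 [0.4771 0.0162 0.1255] head 158.4 err tool mm 0.31 -0.19 F [ 0.51  0.41 -0.  ] M [ 0.011 -0.02  -0.034] gap 0.08523713146871056 j6 0.24235849983168703
(np.float64(315.1477875807396), np.float64(226.6786558436121))
wing 1511 0.10158621160693448 ((476.44708251953125, 16.29217529296875), (13.851088523864746, 51.66933822631836), 67.87325286865234)
```

>>> {"fn": "arm_command", "kwargs": {"moves": [[0.2,0,0,20,0],[0.5,0,0,40,0],[0.7,0,0,40,0],[0.78,0,0,40,0],[0.78,0,0,40,0],[0.78,0,0,40,0],[0.78,0,0,40,0]], "squeeze": 20}}

```text
clock: 3.15
tcp_pos: [0.4781, 0.015, 0.0858]
orientation: [0.001, 0.188, 0.982, 0.0]
wrist_force: [-0.2, 0.4, 0.1]
finger_gap: 0.0192
```

```bash
python3 st.py
```

```text
3.15 [0.4781 0.015  0.0858] head 158.3 err tool mm 1.73 0.48 F [-0.22  0.37  0.1 ] M [-0.013 -0.003 -0.017] gap 0.01921251110675978 j6 0.24210699631936528
```

>>> {"fn": "arm_command", "kwargs": {"moves": [[0.78,1,0.3,0,0],[0.78,1,0.3,0,0]]}}

```text
clock: 3.35
tcp_pos: [0.4766, 0.0158, 0.0852]
orientation: [0.0, 0.188, 0.982, 0.0]
wrist_force: [-0.6, -0.2, -0.4]
finger_gap: 0.0189
```

```bash
python3 st.py
```

```text
3.35 [0.4766 0.0158 0.0852] head 158.3 err tool mm 0.03 0.32 F [-0.62 -0.24 -0.37] M [ 0.046 -0.007  0.021] gap 0.01885406026136008 j6 0.2432895081051083
```

Centred. Close on the wing.

>>> {"fn": "arm_command", "kwargs": {"moves": [[0.82,0,0.3,0,0],[0.84,0,0.3,0,0],[0.86,0,0.3,0,0],[0.9,0,0.3,0,0],[0.9,0,0.3,0,0]], "squeeze": 20}}

```text
clock: 3.85
tcp_pos: [0.4769, 0.0158, 0.0851]
orientation: [0.0, 0.188, 0.982, -0.0]
wrist_force: [-1.7, 0.2, 1.5]
finger_gap: 0.0083
```

```bash
python3 st.py
```

```text
3.85 [0.4769 0.0158 0.0851] head 158.29 err tool mm 0.25 0.21 F [-1.66  0.22  1.53] M [-0.149  0.038  0.005] gap 0.008311411965250879 j6 0.24386201863172152
```

The gap of 8 mm is less than the wing's 14 mm, so something is off. I'll look.

```bash
python3 - <<'E'
from h import *
p,d,c=snap('wrist','w3');q,_,_=snap('side','s3')
a=cv2.resize(p[130:400,200:440],(500,562)); b=cv2.resize(q[170:250,270:350],(300,300),interpolation=2)
o=np.zeros((562,800,3),np.uint8);o[:,:500]=a;o[:300,500:]=b;cv2.imwrite('pics/e.png',o)
E
python3 st.py
```

```text
3.95 [0.4769 0.0159 0.0851] head 158.29 err tool mm 0.24 0.16 F [-0.17 -1.33  2.4 ] M [-0.192  0.082  0.047] gap 0.008377734361474555 j6 0.2438743351067962
```

View pics/e.png

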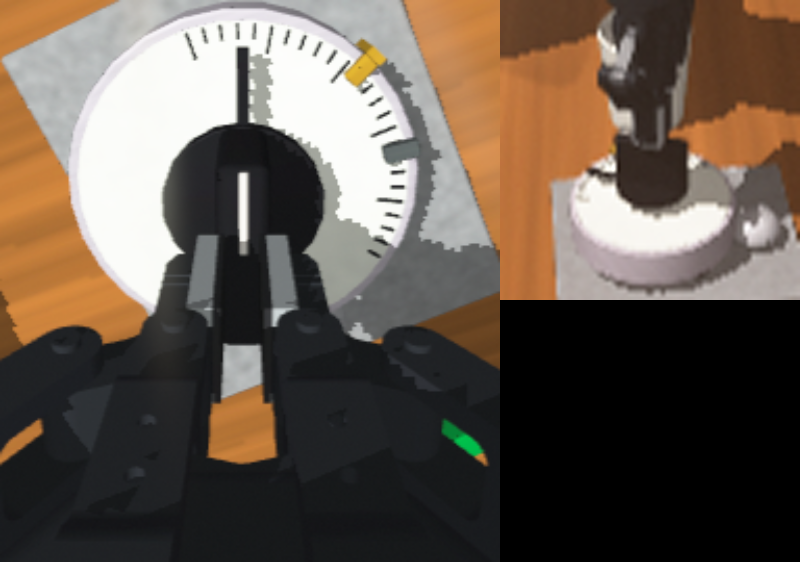

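The view shows the pads straddling the wing on both sides (at about (205,275) and (278,275) in the crop). The pads are in contact and the gap reading just runs low under load. Firm up the grip, then press in small steps.

>>> {"fn": "arm_command", "kwargs": {"moves": [[1,0,0,0,0],[1,0,0,0,0],[1,0,0,0,0]], "squeeze": 60}}

```text
clock: 4.25
tcp_pos: [0.4768, 0.0161, 0.0849]
orientation: [-0.0, 0.188, 0.982, 0.0]
wrist_force: [-1.0, -0.9, 0.0]
finger_gap: -0.0003
```

>>> {"fn": "arm_command", "kwargs": {"moves": [[1,0,0,0.5,0],[1,0,0,1,0],[1,0,0,1.5,0],[1,0,0,1.5,0]]}}

```text
clock: 4.65
tcp_pos: [0.4768, 0.0161, 0.0835]
orientation: [0.0, 0.188, 0.982, 0.0]
wrist_force: [0.2, 0.6, 1.1]
finger_gap: -0.0002
```

Gap reads 0, so I look again before doing more.

```bash
python3 - <<'E'
from h import *
p,d,c=snap('wrist','w4');q,_,_=snap('side','s4');r,_,_=snap('scene','c4')
a=cv2.resize(p[130:400,200:440],(500,562)); b=cv2.resize(q[180:240,280:340],(300,281),interpolation=2);e=cv2.resize(r[170:230,280:340],(300,281),interpolation=2)
o=np.zeros((562,800,3),np.uint8);o[:,:500]=a;o[:281,500:]=b;o[281:,500:]=e;cv2.imwrite('pics/f.png',o)
for n,P in [('tip',[.4768,.0161,.0665]),('tcp',[.4768,.0161,.0835])]: print(n,proj('w4',P),proj('s4',P),proj('c4',P))
for n in['w3','w4']:
  D=load(n)['d'];print(D[225:330:8,318].round(3))
E
python3 st.py
```

```text
tip (np.float64(315.5242502231129), np.float64(231.1407325533726)) (np.float64(310.5779063088996), np.float64(216.44034882984576)) (np.float64(309.7822628358441), np.float64(201.14518047682168))
tcp (np.float64(315.50420925092607), np.float64(242.5621551159614)) (np.float64(310.46215909658173), np.float64(211.46307354719085)) (np.float64(309.58149485588683), np.float64(196.67932654690478))
[0.154 0.155 0.156 0.158 0.158 0.16  0.162 0.163 0.166 0.279 0.281 0.285
 0.292 0.295]
[0.153 0.153 0.157 0.144 0.137 0.131 0.123 0.121 0.121 0.121 0.123 0.125
 0.126 0.294]
4.8 [0.4768 0.016  0.0835] head 158.3 err tool mm 0.12 0.01 F [-0.35 -0.36  1.73] M [0.058 0.045 0.024] gap -4.1772802729923866e-05 j6 0.24384571989214432
```

View pics/f.png

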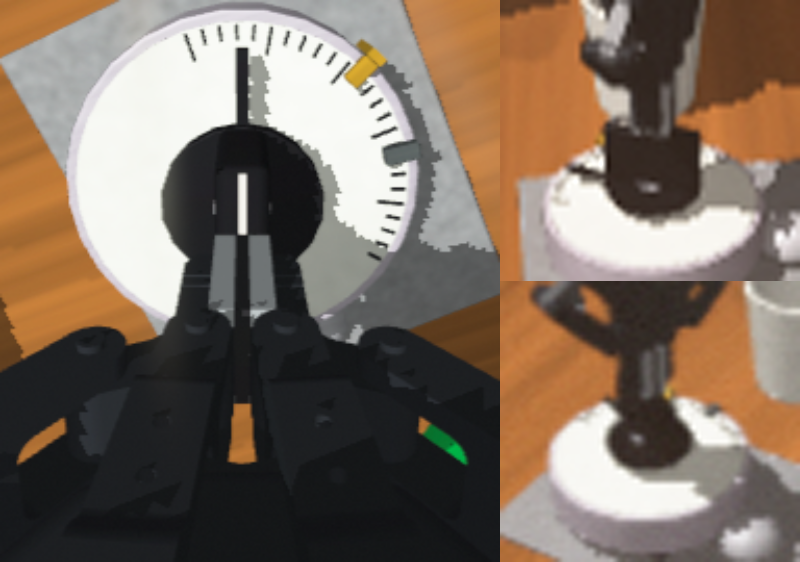

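```bash
python3 - <<'E'
from h import *
for n in ['w2','w3','w4']:
  z=load(n);p,d,k,T=z['p'],z['d'],z['k'],z['pose'];v,u=np.mgrid[:400,:640]
  W=(np.stack([(u-k[2])/k[0]*d,(v-k[3])/k[1]*d,d],-1))@T[:3,:3].T+T[:3,3]
  print(n,T[:3,3].round(4));
  for c in (305,312,316,320,328): print(c,[tuple((W[r,c]*1e3).round().astype(int)) for r in range(215,290,6)])
E
```

```text
w2 [0.4075 0.044  0.2846]
305 [(np.int64(467), np.int64(13), np.int64(99)), (np.int64(471), np.int64(11), np.int64(99)), (np.int64(476), np.int64(9), np.int64(98)), (np.int64(493), np.int64(1), np.int64(64)), (np.int64(505), np.int64(-5), np.int64(47)), (np.int64(511), np.int64(-7), np.int64(46)), (np.int64(516), np.int64(-9), np.int64(47)), (np.int64(521), np.int64(-11), np.int64(47)), (np.int64(527), np.int64(-14), np.int64(47)), (np.int64(554), np.int64(-26), np.int64(5)), (np.int64(561), np.int64(-29), np.int64(5)), (np.int64(568), np.int64(-32), np.int64(5)), (np.int64(574), np.int64(-35), np.int64(6))]
312 [(np.int64(469), np.int64(17), np.int64(101)), (np.int64(472), np.int64(16), np.int64(102)), (np.int64(476), np.int64(14), np.int64(102)), (np.int64(480), np.int64(13), np.int64(102)), (np.int64(484), np.int64(11), np.int64(102)), (np.int64(489), np.int64(9), np.int64(101)), (np.int64(493), np.int64(7), np.int64(101)), (np.int64(497), np.int64(6), np.int64(101)), (np.int64(529), np.int64(-8), np.int64(47)), (np.int64(556), np.int64(-19), np.int64(7)), (np.int64(564), np.int64
[... 7253 characters left out ...]
t64(134)), (np.int64(470), np.int64(21), np.int64(137)), (np.int64(472), np.int64(20), np.int64(138))]
328 [(np.int64(458), np.int64(30), np.int64(98)), (np.int64(461), np.int64(29), np.int64(99)), (np.int64(464), np.int64(28), np.int64(98)), (np.int64(468), np.int64(27), np.int64(97)), (np.int64(471), np.int64(26), np.int64(99)), (np.int64(471), np.int64(25), np.int64(106)), (np.int64(470), np.int64(25), np.int64(114)), (np.int64(470), np.int64(25), np.int64(119)), (np.int64(470), np.int64(25), np.int64(125)), (np.int64(470), np.int64(25), np.int64(131)), (np.int64(470), np.int64(24), np.int64(135)), (np.int64(469), np.int64(25), np.int64(141)), (np.int64(468), np.int64(25), np.int64(146))]
```

Depth shows the cause: the pads shut above the wing, with their tips at z≈0.100 while the reported TCP is 0.0835. The tips therefore sit about 17 mm behind the TCP, not ahead of it, and merely nudged the wing's top ~1.5 mm down its free play (<3 N). I'll check `env.finger_overhang`, lift and open.

>>> {"fn": "arm_command", "kwargs": {"moves": [[1,0,0,-10,0],[0.8,0,0,-20,0],[0.6,0,0,-20,0],[0.6,0,0,-20,0],[0.6,0,0,-20,0]], "squeeze": 20}}

```text
clock: 5.3
tcp_pos: [0.4767, 0.016, 0.1035]
orientation: [0.0, 0.188, 0.982, 0.0]
wrist_force: [0.1, -0.5, -0.1]
finger_gap: 0.0345
```

```bash
python3 - <<'E'
from h import *
print('overhang',env.finger_overhang)
p,d,c=snap('wrist','w5');k,T=load('w5')['k'],load('w5')['pose'];v,u=np.mgrid[:400,:640]
W=(np.stack([(u-k[2])/k[0]*d,(v-k[3])/k[1]*d,d],-1))@T[:3,:3].T+T[:3,3]
r=np.hypot(W[...,0]-.4767,W[...,1]-.0161)
m=(W[...,2]>.09)&(W[...,2]<.108)&(r<.032);q=W[m]
print('wing',len(q),np.median(q[:,2]),cv2.minAreaRect((q[:,:2]*1000).astype(np.float32)))
m=(W[...,2]>.108)&(W[...,2]<.135)&(r<.05);print('tips z',np.percentile(W[m][:,2],[1,5,20,50]))
s=env.get_state()
R=T[:3,:3]
for uu in range(250,400,10):
  col=W[200:330,uu];mm=(col[:,2]>.108)&(d[200:330,uu]>0)
  if mm.any(): i=np.argmax(mm);print(uu,200+i,(col[i]*1e3).round(1))
E
python3 st.py
```

```text
overhang 0.017
wing 1875 0.09975809957483223 ((476.2892761230469, 16.393604278564453), (13.897809028625488, 51.50846481323242), 68.59248352050781)
tips z [0.12146156 0.12369868 0.12684772 0.13020814]
250 264 [460.  -10.1 139.1]
260 253 [460.9  -7.5 128.1]
270 244 [458.4  -1.  127.7]
280 244 [461.4   2.8 124.9]
350 244 [474.4  35.8 125.3]
360 244 [476.2  40.5 125.4]
370 253 [481.8  43.6 127.4]
380 262 [482.9  46.5 136.7]
390 282 [478.2  47.  160.7]
5.35 [0.4766 0.0161 0.1033] head 158.29 err tool mm -0.09 0.08 F [-0.21  0.05  0.31] M [ 0.016 -0.035  0.059] gap 0.03412044500885128 j6 0.24388191298994225
```

>>> {"fn": "arm_command", "kwargs": {"moves": [[0.6,0,0,20,0],[0.6,0,0,35,0],[0.6,0,0,45,0],[0.6,0,0,50,0],[0.7,0,0,50,0],[0.78,0,0,50,0],[0.78,0,0,50,0]], "squeeze": 20}}

```text
clock: 6.05
tcp_pos: [0.4774, 0.016, 0.0541]
orientation: [0.001, 0.188, 0.982, 0.0]
wrist_force: [0.4, 0.5, -0.4]
finger_gap: 0.0186
```

```bash
python3 st.py
```

```text
6.05 [0.4774 0.016  0.0541] head 158.3 err tool mm 0.69 -0.13 F [ 0.38  0.51 -0.44] M [-0.059  0.017 -0.004] gap 0.018608507398472314 j6 0.24387907240498333
```

>>> {"fn": "arm_command", "kwargs": {"moves": [[0.82,0,0,0,0],[0.84,0,0,0,0],[0.86,0,0,0,0],[0.9,0,0,0,0],[0.9,0,0,0,0]]}}

```text
clock: 6.55
tcp_pos: [0.4772, 0.016, 0.0538]
orientation: [0.0, 0.188, 0.982, 0.0]
wrist_force: [1.1, 1.3, 1.3]
finger_gap: 0.0136
```

```bash
python3 st.py
```

```text
6.55 [0.4772 0.016  0.0538] head 158.3 err tool mm 0.54 -0.09 F [1.08 1.34 1.32] M [ 0.041 -0.192 -0.013] gap 0.01358849455584023 j6 0.24384606260244107
```

Gripped: the fingers stopped at 13.6 mm. Firm up, then press gently.

>>> {"fn": "arm_command", "kwargs": {"moves": [[1,0,0,0,0],[1,0,0,0,0],[1,0,0,1,0],[1,0,0,1,0]], "squeeze": 70}}

```text
clock: 6.95
tcp_pos: [0.4772, 0.016, 0.0525]
orientation: [0.0, 0.188, 0.982, 0.0]
wrist_force: [2.4, -0.5, 2.1]
finger_gap: 0.0131
```

>>> {"fn": "arm_command", "kwargs": {"moves": [[1,0,0,0.5,0],[1,0,0,1,0],[1,0,0,1,0]]}}

```text
clock: 7.25
tcp_pos: [0.4772, 0.016, 0.0515]
orientation: [0.0, 0.188, 0.982, 0.0]
wrist_force: [2.9, -0.1, 0.7]
finger_gap: 0.0126
```

```bash
python3 st.py
```

```text
7.25 [0.4772 0.016  0.0515] head 158.29 err tool mm 0.49 -0.07 F [ 2.86 -0.06  0.73] M [ 0.005 -0.557  0.014] gap 0.012628630294541424 j6 0.24386255939007528
```

>>> {"fn": "arm_command", "kwargs": {"moves": [[1,0,0,0.5,0],[1,0,0,1,0],[1,0,0,1,0]]}}

```text
clock: 7.55
tcp_pos: [0.4771, 0.016, 0.0506]
orientation: [0.0, 0.188, 0.982, 0.0]
wrist_force: [3.0, 0.1, 2.1]
finger_gap: 0.0129
```

>>> {"fn": "arm_command", "kwargs": {"moves": [[1,0,0,0.5,0],[1,0,0,1,0],[1,0,0,1,0]]}}

```text
clock: 7.85
tcp_pos: [0.4771, 0.016, 0.0496]
orientation: [0.0, 0.188, 0.982, 0.0]
wrist_force: [4.0, 0.1, 0.6]
finger_gap: 0.013
```

>>> {"fn": "arm_command", "kwargs": {"moves": [[1,-0.3,0,0.5,0],[1,-0.3,0,1,0],[1,-0.3,0,1,0]]}}

```text
clock: 8.15
tcp_pos: [0.4771, 0.016, 0.0487]
orientation: [0.0, 0.188, 0.982, 0.0]
wrist_force: [2.1, 0.7, 4.2]
finger_gap: 0.0128
```

>>> {"fn": "arm_command", "kwargs": {"moves": [[1,0,0,0.5,0],[1,0,0,0.7,0],[1,0,0,0.7,0]]}}

```text
clock: 8.45
tcp_pos: [0.4772, 0.016, 0.0484]
orientation: [0.0, 0.188, 0.982, 0.0]
wrist_force: [1.5, 0.4, 7.5]
finger_gap: 0.0126
```

>>> {"fn": "arm_command", "kwargs": {"moves": [[1,-0.1,0,0.5,0],[1,-0.1,0,0.8,0],[1,-0.1,0,0.8,0],[1,-0.1,0,0.8,0]]}}

```text
clock: 8.85
tcp_pos: [0.4773, 0.0159, 0.048]
orientation: [0.0, 0.188, 0.982, 0.0]
wrist_force: [0.7, -0.1, 11.8]
finger_gap: 0.0129
```

```bash
python3 st.py
```

```text
8.85 [0.4773 0.0159 0.048 ] head 158.3 err tool mm 0.63 -0.07 F [ 0.72 -0.07 11.83] M [ 0.176 -0.019  0.016] gap 0.01288060657494603 j6 0.24364288226073866
```

>>> {"fn": "arm_command", "kwargs": {"moves": [[1,0,0,0.4,0],[1,0,0,0.8,0],[1,0,0,0.8,0],[1,0,0,0.8,0]]}}

```text
clock: 9.25
tcp_pos: [0.4774, 0.0159, 0.0477]
orientation: [0.001, 0.188, 0.982, 0.0]
wrist_force: [-1.4, 1.2, 15.1]
finger_gap: 0.0127
```

>>> {"fn": "arm_command", "kwargs": {"moves": [[1,0,0,0,0.03],[1,0,0,0,0.06],[1,0,0,0,0.09],[1,0,0,0,0.12],[1,0,0,0,0.15],[1,0,0,0,0.15]]}}

```text
clock: 9.85
tcp_pos: [0.4772, 0.0158, 0.0477]
orientation: [0.001, 0.261, 0.965, -0.0]
wrist_force: [-0.6, 0.8, 17.4]
finger_gap: 0.0128
```

```bash
python3 st.py
```

```text
9.85 [0.4772 0.0158 0.0477] head 149.7 err tool mm 0.64 0.02 F [-0.56  0.78 17.42] M [0.023 0.345 0.285] gap 0.012777677768788884 j6 0.3938511965007875
```

Torque about z is 0.285 N·m at a 17 N press, so the dial is turning. Continue.

>>> {"fn": "arm_command", "kwargs": {"moves": [[1,0,0,0,0.05],[1,0,0,0,0.1],[1,0,0,0,0.15],[1,0,0,0,0.2],[1,0,0,0,0.25],[1,0,0,0,0.3],[1,0,0,0,0.35],[1,0,0,0,0.4],[1,0,0,0,0.45],[1,0,0,0,0.45]]}}

```text
clock: 10.85
tcp_pos: [0.4768, 0.0154, 0.0476]
orientation: [0.0, 0.47, 0.882, -0.001]
wrist_force: [-2.1, -1.0, 17.3]
finger_gap: 0.0127
```

```bash
python3 st.py
```

```text
10.85 [0.4768 0.0154 0.0476] head 123.87 err tool mm 0.69 0.31 F [-2.15 -1.02 17.32] M [-0.261  0.551  0.153] gap 0.012748410343642673 j6 0.8443142231024907
```

>>> {"fn": "arm_command", "kwargs": {"moves": [[1,0,0,0,0.05],[1,0,0,0,0.1],[1,0,0,0,0.15],[1,0,0,0,0.2],[1,0,0,0,0.25],[1,0,0,0,0.3],[1,0,0,0,0.35],[1,0,0,0,0.4],[1,0,0,0,0.45],[1,0,0,0,0.45]]}}

```text
clock: 11.85
tcp_pos: [0.4762, 0.0151, 0.0476]
orientation: [0.0, 0.656, 0.755, -0.001]
wrist_force: [-5.0, -2.0, 18.5]
finger_gap: 0.0128
```

>>> {"fn": "arm_command", "kwargs": {"moves": [[1,0,0,0,0.05],[1,0,0,0,0.1],[1,0,0,0,0.15],[1,0,0,0,0.2],[1,0,0,0,0.25],[1,0,0,0,0.3],[1,0,0,0,0.35],[1,0,0,0,0.4],[1,0,0,0,0.45],[1,0,0,0,0.48],[1,0,0,0,0.48]]}}

```text
clock: 12.95
tcp_pos: [0.4755, 0.0152, 0.0475]
orientation: [0.0, 0.816, 0.578, -0.001]
wrist_force: [-4.7, -1.4, 20.0]
finger_gap: 0.0129
```

```bash
python3 - <<'E'
from h import *
exec(open('st.py').read())
p,d,c=snap('wrist','w6')
T=np.array([[1,0],[0,1]])
cv2.imwrite('pics/g.png',cv2.resize(p[90:330,180:460],(700,600)))
E
```

```text
12.95 [0.4755 0.0152 0.0475] head 70.61 err tool mm 1.22 0.79 F [-4.71 -1.44 19.98] M [-0.352  1.174  0.204] gap 0.012855426087453778 j6 1.7738312755864236
```

View pics/g.png

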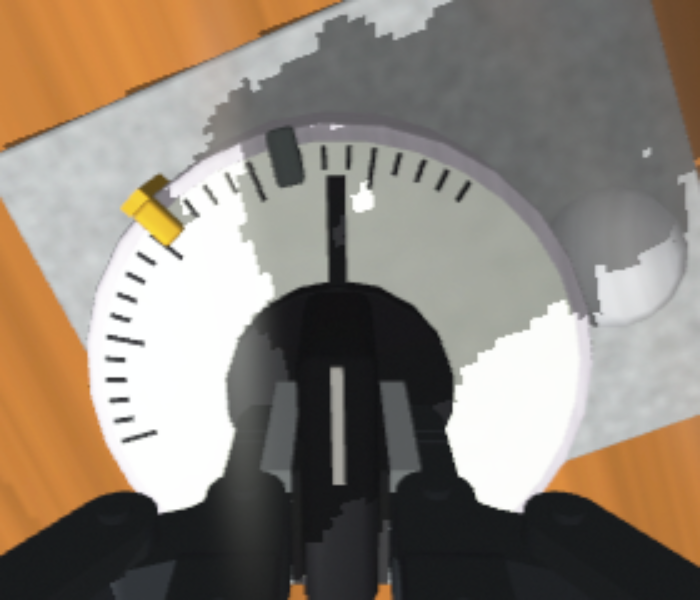

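The pointer is well past the steel bar (bar at (285,155), pointer tip at (337,180), about 1.85). Heading arithmetic gives 1.856, so the case hasn't rotated. Now the clip angle.

```bash
cat > clip.py <<'E'
from m import *
def clip(f,C=(.4767,.0162)):
    z=load(f);p,d,k,T=z['p'],z['d'],z['k'],z['pose'];v,u=np.mgrid[:400,:640]
    W=(np.stack([(u-k[2])/k[0]*d,(v-k[3])/k[1]*d,d],-1))@T[:3,:3].T+T[:3,3]
    hsv=cv2.cvtColor(p,cv2.COLOR_BGR2HSV);r=np.hypot(W[...,0]-C[0],W[...,1]-C[1])
    m=(hsv[...,0]>18)&(hsv[...,0]<32)&(hsv[...,1]>110)&(hsv[...,2]>110)&(W[...,2]>.03)&(r>.045)&(r<.07)
    for lo in (.03,.0475,.0495):
        mm=m&(W[...,2]>lo)&((hsv[...,2]>190) | (lo<.04)); P=plane_pts(f,u[mm],v[mm],.051)
        # extremes in angle for points near inner end
        a=np.pi-.0537-np.arctan2(P[:,1]-C[1],P[:,0]-C[0]);rr=np.hypot(P[:,0]-C[0],P[:,1]-C[1])
        print(f,lo,mm.sum(),'centroid',P.mean(0).round(4),'reading mean',a.mean().round(3),'range',np.percentile(a,[2,98]).round(3),'mid',np.percentile(a,[2,98]).mean().round(3),'r',rr.min().round(4),rr.max().round(4), cv2.minAreaRect((P*1000).astype(np.float32)))
plane_pts=lambda f,us,vs,h: np.array([plane(f,a,b,h)[:2] for a,b in zip(us,vs)])
E
python3 - <<'E'
from clip import *
for f in['w1','w2','w6']: clip(f)
pl=lambda x,y,h:plane('w6',180+x*.4,90+y*.4,h)[:2]
rd=lambda q:round(float(np.pi-.0537-np.arctan2(q[1]-.0162,q[0]-.4767)),3)
for n,x,y,h in[('ptr',336,180,.047),('t0.0',139,436,.0467),('t0.5',125,340,.0467),('t1.0',172,250,.0467),('t1.5',258,182,.0467),('t2.0',374,164,.0467),('t2.4',463,191,.0467),('bar in',291,183,.0517),('bar out',281,132,.0517),('clip in',173,222,.0517),('clip out',142,188,.0517)]:
    q=pl(x,y,h);print(n,q.round(4),rd(q),round(float(np.hypot(*(q-[.4767,.0162]))),4))
E
```

```text
w1 0.03 69 centroid [0.4519 0.0674] reading mean 1.066 range [0.997 1.122] mid 1.059 r 0.0504 0.0624 ((451.4722900390625, 66.4654541015625), (7.667311191558838, 11.88230037689209), 30.210880279541016)
w1 0.0475 56 centroid [0.4523 0.067 ] reading mean 1.07 range [1.023 1.113] mid 1.068 r 0.0504 0.0624 ((452.1670837402344, 67.0201187133789), (5.189322471618652, 11.975930213928223), 24.951934814453125)
w1 0.0495 56 centroid [0.4523 0.067 ] reading mean 1.07 range [1.023 1.113] mid 1.068 r 0.0504 0.0624 ((452.1670837402344, 67.0201187133789), (5.189322471618652, 11.975930213928223), 24.951934814453125)
w2 0.03 130 centroid [0.4518 0.0674] reading mean 1.064 range [0.986 1.12 ] mid 1.053 r 0.0503 0.0627 ((450.906005859375, 66.51968383789062), (8.442062377929688, 12.428886413574219), 24.828365325927734)
w2 0.0475 106 centroid [0.4525 0.0669] reading mean 1.072 range [1.024 1.12 ] mid 1.072 r 0.0503 0.0627 ((452.4304504394531, 67.23371887207031), (5.1236724853515625, 12.431471824645996), 24.5584774017334)
w2 0.0495 106 centroid [0.4525 0.0669] reading mean 1.072 range [1.024 1.12 ] mid 1.0
[... 418 characters left out ...]
4 0.0629 ((452.32843017578125, 67.37757873535156), (5.931247711181641, 12.488908767700195), 24.489749908447266)
w6 0.0495 224 centroid [0.4523 0.0676] reading mean 1.074 range [1.03  1.116] mid 1.073 r 0.0504 0.0629 ((452.32843017578125, 67.37757873535156), (5.931247711181641, 12.488908767700195), 24.489749908447266)
ptr [0.4923 0.0612] 1.851 0.0476
t0.0 [0.4266 0.0183] -0.011 0.0501
t0.5 [0.4338 0.0423] 0.492 0.0502
t1.0 [0.4526 0.0585] 0.999 0.0487
t1.5 [0.4762 0.0663] 1.507 0.0501
t2.0 [0.5011 0.0617] 2.01 0.0516
t2.4 [0.5175 0.0497] 2.4 0.0528
bar in [0.4835 0.0645] 1.657 0.0488
bar out [0.4852 0.0751] 1.661 0.0595
clip in [0.4568 0.065 ] 1.13 0.0527
clip out [0.4536 0.0739] 1.136 0.0622
```

Ticks read within 0.01 of their labels, so the timer hasn't moved. The clip is at 1.073 in all three views. Turn back by 0.783.

>>> {"fn": "arm_command", "kwargs": {"moves": [[1,0,-0.3,-0.3,0],[1,0,-0.3,-0.3,-0.05],[1,0,-0.3,-0.3,-0.1],[1,0,-0.3,-0.3,-0.15],[1,0,-0.3,-0.3,-0.2],[1,0,-0.3,-0.3,-0.25],[1,0,-0.3,-0.3,-0.3],[1,0,-0.3,-0.3,-0.35],[1,0,-0.3,-0.3,-0.4],[1,0,-0.3,-0.3,-0.4]]}}

```text
clock: 14.0
tcp_pos: [0.4761, 0.0151, 0.0477]
orientation: [0.0, 0.685, 0.729, -0.001]
wrist_force: [-2.9, -2.0, 15.9]
finger_gap: 0.0132
```

>>> {"fn": "arm_command", "kwargs": {"moves": [[1,0,0,0,-0.05],[1,0,0,0,-0.1],[1,0,0,0,-0.15],[1,0,0,0,-0.2],[1,0,0,0,-0.25],[1,0,0,0,-0.3],[1,0,0,0,-0.33],[1,0,0,0,-0.36],[1,0,0,0,-0.36]]}}

```text
clock: 14.9
tcp_pos: [0.4765, 0.0152, 0.0477]
orientation: [0.0, 0.543, 0.839, -0.001]
wrist_force: [-2.0, -1.3, 14.9]
finger_gap: 0.013
```

```bash
python3 - <<'E'
from clip import *
exec(open('st.py').read());print('reading',np.pi-.0537-t)
snap('wrist','w7');clip('w7')
cv2.imwrite('pics/i.png',cv2.resize(load('w7')['p'][90:330,180:460],(700,600)))
E
```

```text
14.9 [0.4765 0.0152 0.0477] head 114.16 err tool mm 0.72 0.5 F [-2.03 -1.31 14.93] M [-0.387  0.451 -0.216] gap 0.013021382139618766 j6 1.0136302834603672
reading 1.0953989868422653
w7 0.03 271 centroid [0.4525 0.0675] reading mean 1.077 range [1.028 1.127] mid 1.077 r 0.0504 0.0629 ((452.4701232910156, 67.34320831298828), (5.7545084953308105, 12.305001258850098), 24.113554000854492)
w7 0.0475 209 centroid [0.4522 0.0675] reading mean 1.072 range [1.028 1.114] mid 1.071 r 0.051 0.0627 ((452.1462097167969, 67.48546600341797), (5.159942626953125, 11.780386924743652), 24.110824584960938)
w7 0.0495 208 centroid [0.4522 0.0675] reading mean 1.072 range [1.028 1.114] mid 1.071 r 0.051 0.0627 ((452.1462097167969, 67.48546600341797), (5.159942626953125, 11.780386924743652), 24.110824584960938)
```

View pics/i.png

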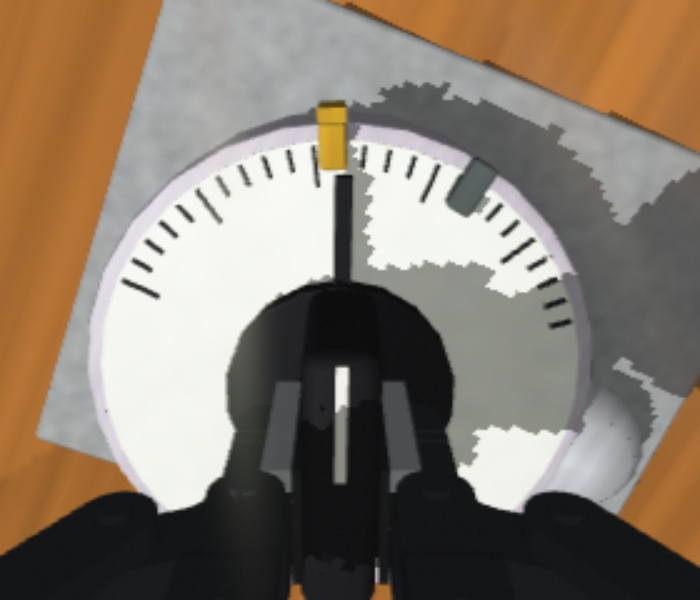

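Pointer tip (344,178), clip inner end (333,168): still a little clockwise of the clip. Quantify it.

```bash
python3 - <<'E'
from h import *
pl=lambda x,y,h:plane('w7',180+x*.4,90+y*.4,h)[:2]
for C in ([.4767,.0162],):
  rd=lambda q:round(float(np.pi-.0537-np.arctan2(q[1]-C[1],q[0]-C[0])),3)
  for n,x,y,h in[('ptr',344,178,.0475),('ptr mid',343,230,.0475),('ptr base',342,275,.0475),('clip in',333.5,168,.0517),('clip out',332,123,.0517),('t1.0',317,165,.0467),('t1.5',430,182,.0467),('t.5',209,205,.0467),('t2.0',519,247,.0467)]:
    q=pl(x,y,h);print(n,q.round(4),rd(q),round(float(np.hypot(*(q-C))),4))
E
```

```text
ptr [0.4586 0.0603] 1.127 0.0476
ptr mid [0.4631 0.0497] 1.131 0.0361
ptr base [0.4672 0.0401] 1.137 0.0258
clip in [0.4554 0.0619] 1.081 0.0504
clip out [0.4514 0.0702] 1.079 0.0597
t1.0 [0.4522 0.0603] 1.01 0.0505
t1.5 [0.476 0.067] 1.504 0.0508
t.5 [0.4341 0.0426] 0.502 0.0501
t2.0 [0.5006 0.062 ] 1.998 0.0516
```

>>> {"fn": "arm_command", "kwargs": {"moves": [[1,0,0,0,-0.02],[1,0,0,0,-0.045],[1,0,0,0,-0.045],[1,0,0,0,-0.045]]}}

```text
clock: 15.35
tcp_pos: [0.4766, 0.0153, 0.0478]
orientation: [0.001, 0.525, 0.851, -0.001]
wrist_force: [-1.1, -1.4, 15.9]
finger_gap: 0.0129
```

```bash
python3 - <<'E'
from clip import *
exec(open('st.py').read());print('reading',np.pi-.0537-t)
p,d,c=snap('wrist','w8')
# pointer: dark pixels between skirt and tip on white face
for f in('w7','w8'):
  p=load(f)['p'];g=p.max(2)
  for C in([.4767,.0162],):
    out=[]
    for r in(.034,.038,.042,.046):
      an=np.arange(.95,1.25,.004);vals=[]
      for a in an:
        h=np.pi-.0537-a;U,V=proj(f,[C[0]+r*np.cos(h),C[1]+r*np.sin(h),.0475]);vals.append(float(cv2.getRectSubPix(g,(1,1),(U,V))[0,0]))
      w=np.clip(80-np.array(vals),0,None);out.append(round(float((w*an).sum()/max(w.sum(),1)),3))
    print(f,out)
clip('w8')
E
```

```text
15.35 [0.4766 0.0153 0.0478] head 116.71 err tool mm 0.72 0.42 F [-1.14 -1.39 15.93] M [-0.335  0.43  -0.221] gap 0.012881739544553237 j6 0.9692379743487723
reading 1.050996736571563
w7 [1.126, 1.127, 1.126, 1.124]
w8 [1.081, 1.083, 1.082, 1.079]
w8 0.03 274 centroid [0.4523 0.0675] reading mean 1.073 range [1.025 1.122] mid 1.073 r 0.0504 0.0628 ((452.53851318359375, 67.34931945800781), (5.66126012802124, 12.325274467468262), 26.436481475830078)
w8 0.0475 212 centroid [0.452  0.0674] reading mean 1.067 range [1.024 1.111] mid 1.067 r 0.0509 0.0627 ((452.0286560058594, 67.35470581054688), (4.960768222808838, 12.00436782836914), 21.724197387695312)
w8 0.0495 209 centroid [0.452  0.0674] reading mean 1.067 range [1.024 1.111] mid 1.067 r 0.0509 0.0627 ((452.0286560058594, 67.35470581054688), (4.960768222808838, 12.00436782836914), 21.724197387695312)
```

>>> {"fn": "arm_command", "kwargs": {"moves": [[1,0,0,0,-0.011],[1,0,0,0,-0.011],[1,0,0,0,0.005],[1,0,0,0,0.018],[1,0,0,0,0.018]]}}

```text
clock: 15.9
tcp_pos: [0.4766, 0.0153, 0.0477]
orientation: [0.0, 0.532, 0.847, -0.001]
wrist_force: [-2.1, -2.8, 15.8]
finger_gap: 0.0126
```

```bash
python3 - <<'E'
from clip import *
def ptr(f,h=.0475,C=(.4767,.0162)):
    g=load(f)['p'].max(2);out=[]
    for r in(.034,.038,.042,.046):
      an=np.arange(.95,1.25,.004)
      vals=[float(cv2.getRectSubPix(g,(1,1),proj(f,[C[0]+r*np.cos(np.pi-.0537-a),C[1]+r*np.sin(np.pi-.0537-a),h]))[0,0]) for a in an]
      w=np.clip(80-np.array(vals),0,None);out.append(round(float((w*an).sum()/max(w.sum(),1)),3))
    print(f,'ptr',out)
open('clip.py','a').write('''
def ptr(f,h=.0475,C=(.4767,.0162)):
    g=load(f)['p'].max(2);out=[]
    for r in(.034,.038,.042,.046):
      an=np.arange(.95,1.25,.004)
      vals=[float(cv2.getRectSubPix(g,(1,1),proj(f,[C[0]+r*np.cos(np.pi-.0537-a),C[1]+r*np.sin(np.pi-.0537-a),h]))[0,0]) for a in an]
      w=np.clip(80-np.array(vals),0,None);out.append(round(float((w*an).sum()/max(w.sum(),1)),3))
    print(f,'ptr',out)
''')
exec(open('st.py').read());snap('wrist','w9');ptr('w9')
E
```

```text
15.9 [0.4766 0.0153 0.0477] head 115.7 err tool mm 0.69 0.47 F [-2.13 -2.77 15.8 ] M [-0.401  0.396  0.163] gap 0.012645738158940007 j6 0.9868325872366537
w9 ptr [1.072, 1.071, 1.069, 1.069]
```

>>> {"fn": "arm_command", "kwargs": {"moves": [[1,-0.2,-0.4,0,-0.012],[1,-0.2,-0.4,0,-0.012],[1,-0.2,-0.4,-0.8,-0.012],[1,-0.2,-0.4,-0.8,-0.012]]}}

```text
clock: 16.35
tcp_pos: [0.4765, 0.0152, 0.0482]
orientation: [0.0, 0.527, 0.85, -0.0]
wrist_force: [0.1, -1.7, 10.9]
finger_gap: 0.0127
```

```bash
python3 st.py
```

```text
16.35 [0.4765 0.0152 0.0482] head 116.4 err tool mm 0.69 0.54 F [ 0.05 -1.67 10.89] M [-0.109 -0.062 -0.012] gap 0.012707154053713261 j6 0.9740411733351929
```

Torque is ≈0 and lateral force is small. Ease the press and open gently.

>>> {"fn": "arm_command", "kwargs": {"moves": [[1,0,-0.2,-0.8,0],[1,0,-0.2,-1.3,0],[1,0,-0.2,-1.3,0]], "squeeze": 30}}

```text
clock: 16.65
tcp_pos: [0.4764, 0.0152, 0.0487]
orientation: [0.0, 0.527, 0.85, -0.0]
wrist_force: [2.1, -1.3, 4.4]
finger_gap: 0.0131
```

>>> {"fn": "arm_command", "kwargs": {"moves": [[0.84,0,0,0,0],[0.8,0,0,0,0],[0.75,0,0,0,0],[0.65,0,0,0,0],[0.55,0,0,0,0],[0.55,0,0,0,0]], "squeeze": 20}}

```text
clock: 17.25
tcp_pos: [0.476, 0.0157, 0.0483]
orientation: [-0.0, 0.527, 0.85, -0.0]
wrist_force: [-0.4, -0.1, 0.1]
finger_gap: 0.0378
```

>>> {"fn": "arm_command", "kwargs": {"moves": [[0.55,0,0,-20,0],[0.55,0,0,-45,0],[0.55,0,0,-80,0],[0.55,0,0,-110,0],[0.55,0,0,-110,0],[0.55,0,0,-110,0]]}}

```text
clock: 17.85
tcp_pos: [0.4769, 0.0155, 0.1591]
orientation: [0.001, 0.527, 0.85, 0.0]
wrist_force: [-0.7, -0.8, -0.8]
finger_gap: 0.0383
```

```bash
python3 - <<'E'
from clip import *
exec(open('st.py').read());snap('wrist','w10');clip('w10')
for h in(.0475,.053):ptr('w10',h)
q,_,_=snap('scene','c10')
o=np.zeros((600,800,3),np.uint8);p=load('w10')['p']
u,v=map(int,proj('w10',[.4767,.0162,.047]));v0=max(0,v-75);u0=u-75
o[:600,:600]=cv2.resize(p[v0:v0+150,u0:u0+150],(600,600),interpolation=2)
o[:200,600:]=cv2.resize(q[150:310,260:420],(200,200));print(u0,v0)
cv2.imwrite('pics/j.png',o)
E
```

```text
17.85 [0.4769 0.0155 0.1591] head 116.41 err tool mm 0.62 0.12 F [-0.71 -0.76 -0.79] M [ 0.014  0.047 -0.035] gap 0.038271271435470995 j6 0.9736845811290971
w10 0.03 98 centroid [0.4521 0.0677] reading mean 1.071 range [1.028 1.115] mid 1.072 r 0.0507 0.0636 ((452.0543518066406, 67.70050048828125), (5.343472957611084, 13.102115631103516), 21.662586212158203)
w10 0.0475 87 centroid [0.4523 0.0672] reading mean 1.071 range [1.029 1.113] mid 1.071 r 0.0507 0.0627 ((452.191650390625, 67.30536651611328), (4.407809734344482, 11.945917129516602), 26.360916137695312)
w10 0.0495 86 centroid [0.4523 0.0672] reading mean 1.071 range [1.029 1.113] mid 1.071 r 0.0507 0.0627 ((452.191650390625, 67.30536651611328), (4.407809734344482, 11.945917129516602), 26.360916137695312)
w10 ptr [1.067, 1.066, 1.065, 1.064]
w10 ptr [1.067, 1.066, 1.065, 1.065]
239 116
```

View pics/j.png

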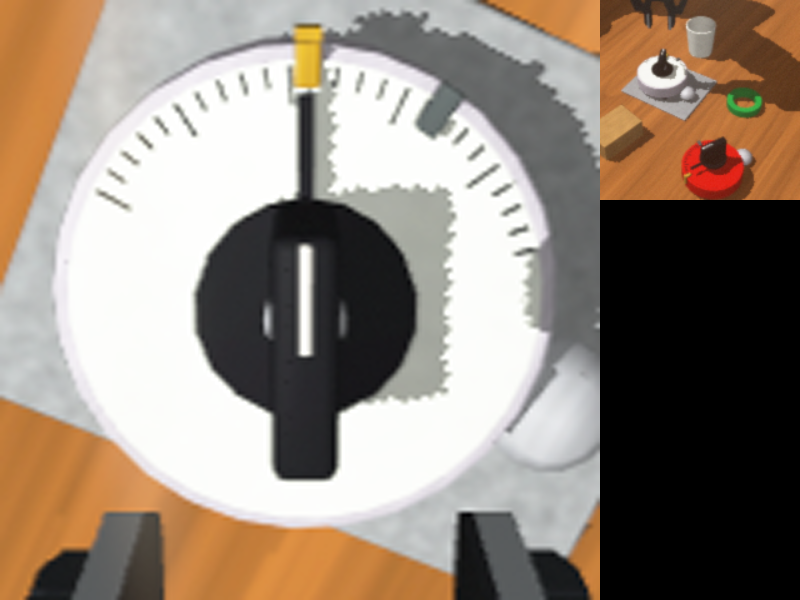

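The pointer (306,95) stands right under the clip (308,85). Pointer 1.065, clip 1.071, the timer is unmoved, and the gripper is clear. Handing in.

```bash
python3 -c "
from workcell import env
print(env.hand_in(), env.get_state()['clock'])"
```

```text
the job is handed in; nothing more can be done
the job is handed in; nothing more can be done
```

The timer is set and handed in. I wound the knob from about 0.32 to 1.85 rad, past the top mark at 1.65, then turned it back to the clip and let go. The readings between moves showed a press of 15–20 N while turning, under the 25 N limit.

**Last checks:**
- **Pointer and clip:** After release the pointer reads about 1.065 rad and the clip 1.071. The clip's reading stayed at about 1.07 throughout.
- **Timer:** With the dial wound to 1.85 rad the tick marks were within about 0.01 rad of their labels, so the case had not turned. In the last pictures the timer looked the same.
- **Surroundings:** In the last scene picture the cup, carton, tape and red look-alike looked undisturbed. The orange look-alike was outside that crop and I did not check it again, but the arm never went near it.
- **Time:** The robot's clock stood at about 18 s of the 54 s allowed.

**What disagreed:** My first grasp closed above the wing. The camera depth showed the fingertips about 17 mm behind the TCP, not ahead of it as stated. That try only pushed the knob about 2 mm down its free play, with about 2 N. I then lifted, went down deeper and gripped the wing properly.

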